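Roll-test four oak blanks on the ramp

TASK

Sort the four oak blanks on the deck of the roll-test stand: push each one gently over the edge onto the ramp, without lifting it. Those that roll must end up in the end tray at the foot of the ramp; those that stay on the ramp must be swept off its open side into the side tray. Leave the tin and the sanding block on the deck, and the tools and other things on the bench, where they are.

Things in the scene. Friction and masses are not known exactly. Their poses are not given: they have to be found in the camera images.
- stand: plywood roll-test stand, fixed: a level deck, a ramp down from it, an end tray at the ramp's foot and a side tray beside the ramp. Origin at table level straight below the middle of the edge where deck and ramp meet; own z up, deck on the +y side, ramp falls towards -y, side tray on the +x side. Every stand x, y, z below is in this frame (mm). Nothing stands over it but the blanks and bystanders
- ramp_top (a point): middle of the edge between deck and ramp, on the surface: stand (0, 0, 120)
- deck_middle (a point): middle of the level deck's top, stand (0, 180, 120). The deck spans stand x -145 to 145, y 0 to 360; no rims. Its front edge is where the ramp begins. At the start the four blanks lie on it in a row, crosswise, about 78 mm apart, the first about 42 mm and the last about 276 mm from the ramp's edge, in any order
- ramp_middle (a point): on the ramp's surface, stand (0, -120, 111). The ramp falls 4.5 degrees towards -y, from z 120 at y 0 to z 101 at y -237, over x -145 to 110. Along x -145 stands a fence, 35 mm above the ramp, with two clamps outside it reaching 40 mm above the ramp; the side x = 110 is open. A blank swept sideways creeps a little downhill
- side_tray (a point): middle of the side tray's floor. Inside: stand x 110 to 275, y -230 to -10; the floor lies parallel to the ramp and 55 mm below it, the walls end level with the ramp's surface. A blank pushed lengthwise over the ramp's open side drops in, once its tail has passed x 110
- end_tray (a point): middle of the end tray's floor. Inside: stand x -145 to 145, y -371 to -238; floor z from 52 (ramp side) to 39, end wall top z 115. A blank that rolls down the ramp drops in and stays
- blank_a: oak blank 120 mm long, 40 high, 40 to 46 across, lying level on the deck; own x along its length, origin at mid-length on its axis, 20 above the deck. 0.08 to 0.15 kg, friction about 0.4. Either a true round rod, hexagon stock on a flat, or handrail stock (round top, 32 wide flat foot): not told which; two of the four are round. On the ramp a round one rolls off, others stay if pushed gently
- blank_b: oak blank 120 mm long, 40 high, 40 to 46 across, lying level on the deck; own x along its length, origin at mid-length on its axis, 20 above the deck. 0.08 to 0.15 kg, friction about 0.4. Either a true round rod, hexagon stock on a flat, or handrail stock (round top, 32 wide flat foot): not told which; two of the four are round. On the ramp a round one rolls off, others stay if pushed gently
- blank_c: oak blank 120 mm long, 40 high, 40 to 46 across, lying level on the deck; own x along its length, origin at mid-length on its axis, 20 above the deck. 0.08 to 0.15 kg, friction about 0.4. Either a true round rod, hexagon stock on a flat, or handrail stock (round top, 32 wide flat foot): not told which; two of the four are round. On the ramp a round one rolls off, others stay if pushed gently
- blank_d: oak blank 120 mm long, 40 high, 40 to 46 across, lying level on the deck; own x along its length, origin at mid-length on its axis, 20 above the deck. 0.08 to 0.15 kg, friction about 0.4. Either a true round rod, hexagon stock on a flat, or handrail stock (round top, 32 wide flat foot): not told which; two of the four are round. On the ramp a round one rolls off, others stay if pushed gently
- tin: bystander: aluminium tin, 50 mm across, 59 mm high, standing on the deck near one long side (stand x about +/-117 mm); origin under its centre
- sanding_block: bystander: cork sanding block 45 x 86 x 28 mm lying on the deck near the other long side, long way along the stand's y; origin under its centre
- mallet: bystander: wooden mallet on the table, head 68 mm across and 110 mm long, handle 170 mm to its -x; origin under the head
- scraper: bystander: hand scraper lying on the table, handle 110 mm long to its -x, 70 mm wide blade 50 mm to its +x, 26 mm high; origin at the handle's front end, underside
- tape_roll: bystander: cardboard roll 100 mm across, 25 mm high, on the table; origin under its centre
- jar: bystander: amber jar 80 mm across, 120 mm high, on the table; origin under its centre
- driver: bystander: screwdriver 200 mm long lying on the table; origin at its middle, underside

How it is judged:
At the end, for the whole second after the job is handed in: Both round blanks lie at rest in the end tray (origin within its inside: stand x within 145 mm, y -371 to -240 mm, z below 95 mm); the hexagonal and the handrail blank lie at rest in the side tray (stand x 125 to 280 mm, y -245 to 0 mm, z below 125 mm); at rest means slower than 20 mm/s (x of blank_a in the frame of stand between -0.145 and 0.145 m and y of blank_a in the frame of stand between -0.371 and -0.24 m and z of each of blank_a, blank_c in the frame of stand below 0.095 m and linear speed of each of blank_a, blank_c, blank_b, blank_d below 0.02 m/s and x of blank_c in the frame of stand between -0.145 and 0.145 m and y of blank_c in the frame of stand between -0.371 and -0.24 m and x of blank_b in the frame of stand between 0.125 and 0.28 m and y of blank_b in the frame of stand between -0.245 and 0 m and z of each of blank_b, blank_d in the frame of stand below 0.125 m and x of blank_d in the frame of stand between 0.125 and 0.28 m and y of blank_d in the frame of stand between -0.245 and 0 m); the robot touches nothing.
It fails at once if the tin or the sanding block on the deck is shifted by more than 25 mm (distance of any of tin, sanding_block from where it was at the start of the episode above 0.025 m).
It fails at once if a tool, roll or jar on the bench (mallet, scraper, driver, tape roll, jar) is shifted by more than 30 mm (distance of any of mallet, scraper, tape_roll, jar, driver from where it was at the start of the episode above 0.03 m).
It fails at once if a blank is lifted more than 30 mm above its place on the deck (height (world z) of any of blank_a, blank_b, blank_c, blank_d above 0.17 m).
It also fails if it takes over 72 s, if anything falls off the work surface, if the arm or the gripper's body presses on something with over 40 N, if the wrist force passes 120 N, or if a joint passes its speed limit or range.

ROBOT

A 6-joint arm with a two-finger parallel gripper is mounted at the origin on the work surface. World frame = base frame: x ahead of the robot, y to its left, z up, the work surface at z = 0. Lengths are in m, angles in rad, forces in N, time in s.
With the tool pointing down it reaches from about 0.25 to 0.8 m from the base axis. Payload 8.5 kg.
Tool frame: the origin (TCP) lies between the finger pads; the fingertips stand 11 mm ahead of it and the grasp point (between the pads) lies 8 mm behind it (arm.tips_ahead is the distance from the TCP to the fingertips, in m); z points along the fingers, y is the direction in which the jaws open and shut (so a half turn about z gives the same grasp; the last joint's range is limited). The gripper opens to 85 mm and grips with 20 to 120 N. Pads are 22 mm wide; open, the fingers measure 114 mm over their backs; the gripper's body (76 mm by 85 mm) begins 54 mm behind the grasp point. The pads swing forward as they close: fully open they stand 13 mm farther back than shut.
Start: joints at [-1.16, 0.238, -0.013, 1.319, 0, 1.571], TCP at [0.21, -0.481, 0.242] pointing down, gripper open.
Joint ranges: [-2.66, 2.66], [-1.03, 1.9], [-1.14, 1.46], [-1.82, 2.27], [-1.45, 1.34], [-3.14, 3.14]. Speed limits (rad/s): [2.22, 2.22, 2.79, 3.14, 3.14, 3.14].

INTERFACE

Orientations are given as a unit quaternion [x, y, z, w].
In Python, from plant import arm gives the robot as it stands.
- The arm moves only by the tool jog_arm, never from a script. Its argument "targets" is a list of rows, each a list of 3 entries, a list of its own where there are three numbers: the shift along the tool's x, y, z in cm, then the turn about the tool's z in rad, then the opening, from 0 (shut) to 1 (fully open). In form: [[[x, y, z], turn, jaw], ...]. A call has 1 to 20 rows; each row is the pose to reach, as a shift and turn from the pose measured when the call began, along the tool's axes at that moment; what a row does not reach only later rows make up. A row lasts 1/8 s, in which the tool goes at most 62.5 mm and 10.7 degrees, less where a joint would pass 70% of its speed; a pose out of reach is approached as far as the arm can. A call with a gripper value outside its range is refused whole. The fingers move at their own pace and stop on an object; "force" is the grip in N (left out, the last holds). Time passes only in rows, so rows that repeat a pose let the fingers close. It gives the time, the measured TCP pose, the force and the opening at its end, in the units of the state.
- arm.sense(): the state, without advancing time (a new reading comes with each control period).
- arm.get_image(name): name is "scene" or "side" or "wrist"; returns the picture (384x512x3 uint8, blue, green, red); there is no depth.
- arm.camera_model(name): a dict with "K" (3x3 intrinsics, pixels), "k1" (the pictures are not rectified: a ray, as slopes to the right and down, at radius r is drawn at 1 + k1 r^2 times it, then the intrinsics apply), "R" (3x3) and "t" (3): a world point X has camera coordinates R X + t. Camera axes: x right, y down, z forward; pixel columns grow to the right and rows downward; lengths in m; the calibration is good to about 2 mm. A picture is of the moment at which its call begins: read the wrist's pose just before it. camera_model takes no time and is no camera call; for the wrist camera it gives the pose at the moment of the call.
- arm.job_done(): hands the job in, once; it reports no verdict.
The state is a dict: "time": time; "qpos": joint angles; "qd": joint speeds; "joint_torque": joint torques, N m; "position": TCP position; "ee_rot": TCP orientation; "contact_force": force on the tool from outside, world axes, zero at the start; "wrist_torque": the same for the moment, N m; "gripper_width": finger opening in m.
Only numpy, scipy, OpenCV 4.12 (cv2) and the standard library are available. Lean on these libraries where they do the work, as an engineer would, in place of code of your own. Each camera call takes 0.05 s, during which the arm holds its last target.

## Working session

There is one attempt and no reset: what is moved stays moved. The work goes in short steps, Python scripts to look and compute and a tool call to move; the robot and the scene stay as the last step left them, time stands still between calls to the robot, and variables do not carry over. Pictures are saved under pics/ and viewed, and the job is handed in when it is done.

Besides the shell and the picture viewer there is one more tool, called as a command line: name --argument value ..., lists and objects as JSON in quotes. jog_arm: Moves the arm, as the interface text tells. Its arguments: {"type":"object","properties":{"targets":{"type":"array"},"force":{"type":"number"}},"required":["targets"]}

```bash
mkdir -p pics; python3 - <<'E'
from plant import arm
import cv2
print(arm.sense())
for n in ["scene","side","wrist"]:
    im=arm.get_image(n); cv2.imwrite(f"pics/{n}0.png",im); m=arm.camera_model(n); print(n,m)
print(arm.tips_ahead)
E
```

```text
{'time': 0.0, 'qpos': array([-1.16000559e+00,  2.38816679e-01, -1.42518996e-02,  1.31919290e+00,
       -5.73681464e-07,  1.57080842e+00]), 'qd': array([-0.00019419,  0.0006824 ,  0.00016777,  0.00096737,  0.00082952,
        0.00069498]), 'joint_torque': array([ 1.44825794e-04, -5.38786018e+01,  3.46438801e+01,  1.84267899e-02,
       -6.70603822e-05,  2.21853691e-05]), 'position': array([ 0.209493  , -0.48096149,  0.24165969]), 'ee_rot': array([ 9.78981394e-01,  2.03948263e-01, -1.49696832e-04, -7.17116754e-04]), 'contact_force': array([ 0.0831375 , -0.37328653, -0.53673972]), 'wrist_torque': array([0.06226628, 0.00873665, 0.05082131]), 'gripper_width': 0.08512118898759308}
scene {'K': array([[405.91404691,   0.        , 256.06426721],
       [  0.        , 405.91404691, 193.92210605],
       [  0.        ,   0.        ,   1.        ]]), 'k1': -0.029925207354424825, 'R': array([[ 0.17619859,  0.98431763, -0.00853576],
       [ 0.73697595, -0.13766154, -0.66175202],
       [-0.65254923,  0.11030912, -0.74967419]]), 't': array([-0.0533222 , -0.35938861,  1.85889642])}
side {'K': array([[430.51775232,   0.        , 251.91070526],
       [  0.        , 430.51775232, 190.13426324],
       [  0.        ,   0.        ,   1.        ]]), 'k1': -0.1279463896199956, 'R': array([[ 0.9608121 , -0.27715529, -0.00500587],
       [-0.18311681, -0.62104516, -0.76208342],
       [ 0.20810659,  0.73313563, -0.64745949]]), 't': array([-0.55744729,  0.16881479,  1.47267595])}
wrist {'K': array([[286.76632604,   0.        , 254.04810062],
       [  0.        , 286.76632604, 191.54270687],
       [  0.        ,   0.        ,   1.        ]]), 'k1': -0.025163764179010294, 'R': array([[ 3.99263943e-01, -9.16835723e-01, -7.49142012e-04],
       [-8.74425433e-01, -3.81040479e-01,  3.00313695e-01],
       [-2.75623777e-01, -1.19249361e-01, -9.53840198e-01]]), 't': array([-0.52465432, -0.03945363,  0.38054325])}
0.011
```

View pics/scene0.png

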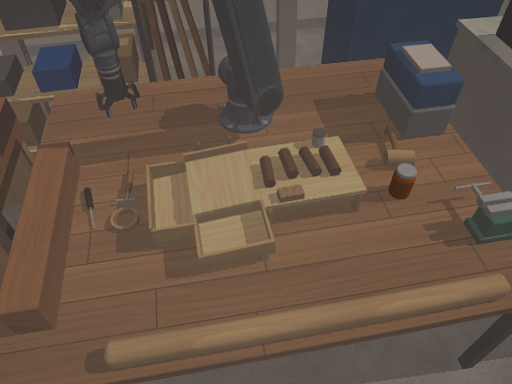

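View pics/side0.png

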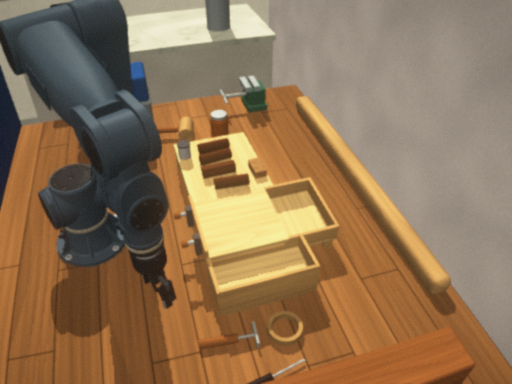

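View pics/wrist0.png

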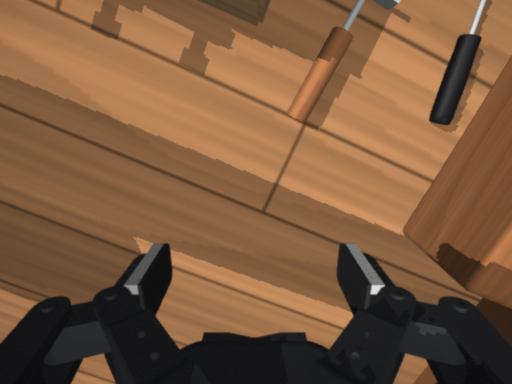

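Stand lies roughly along world axes: deck at right in the scene view (blanks 265–335, 150–185), ramp to its left, side tray at (233,235). I'll enlarge for corner picking.

```bash
python3 - <<'E'
import cv2
a=cv2.imread("pics/scene0.png")[115:275,135:375]; cv2.imwrite("pics/s_z.png",cv2.resize(a,None,fx=3.3,fy=3.3,interpolation=cv2.INTER_CUBIC))
a=cv2.imread("pics/side0.png")[100:320,160:350]; cv2.imwrite("pics/d_z.png",cv2.resize(a,None,fx=2.7,fy=2.7,interpolation=cv2.INTER_CUBIC))
E
```

```text
(no output)
```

View pics/s_z.png

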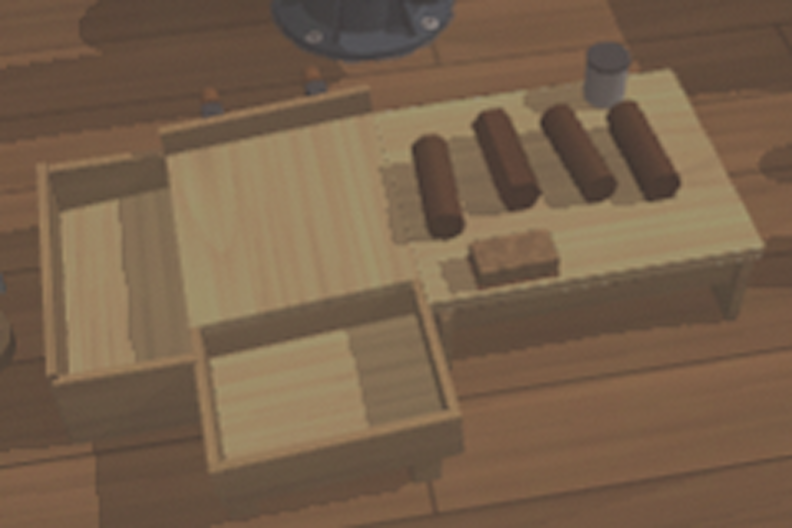

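View pics/d_z.png

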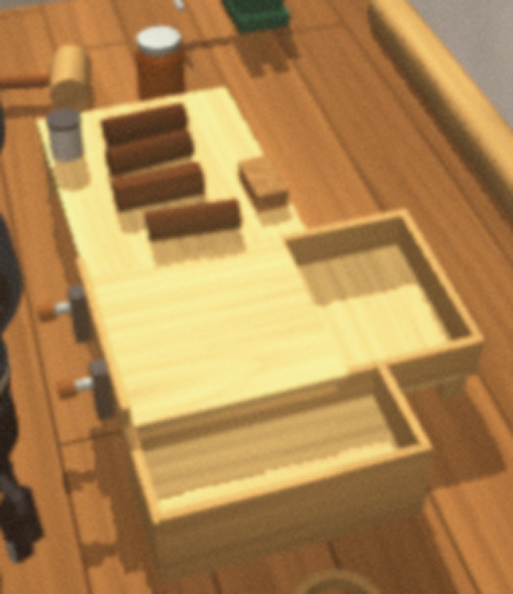

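```bash
cat > h.py <<'E'
import numpy as np, cv2, json
from plant import arm
def ray(m,u,v):
    K=m["K"];k=m["k1"]
    x=(u-K[0,2])/K[0,0];y=(v-K[1,2])/K[1,1]
    rd=np.hypot(x,y);r=rd
    for _ in range(20): r=rd/(1+k*r*r)
    s=r/rd if rd>0 else 1
    d=m["R"].T@np.array([x*s,y*s,1.]);o=-m["R"].T@m["t"];return o,d
def onz(m,u,v,z):
    o,d=ray(m,u,v);return o+d*(z-o[2])/d[2]
def proj(m,X):
    c=m["R"]@np.asarray(X)+m["t"];x,y=c[:2]/c[2];f=1+m["k1"]*(x*x+y*y)
    return m["K"][:2,:2]@[x*f,y*f]+m["K"][:2,2]
E
python3 - <<'E'
from h import *
S=lambda u,v:(135+u/3.3,115+v/3.3); D=lambda u,v:(160+u/2.7,100+v/2.7)
obs=[("scene",S(762,245),(145,360,120)),("scene",S(672,70),(-145,360,120)),("scene",S(430,300),(145,0,120)),("scene",S(196,327),(110,-237,101)),("scene",S(413,284),(110,0,120)),
("side",D(40,122),(-145,360,120)),("side",D(225,88),(145,360,120)),("side",D(350,375),(110,-237,101)),("side",D(132,424),(-145,-237,101))]
A=[];B=[]
for n,p,X in obs:
    w=onz(arm.camera_model(n),*p,X[2]/1000);A.append(np.array(X[:2])/1000);B.append(w[:2])
A=np.array(A);B=np.array(B)
a=A-A.mean(0);b=B-B.mean(0);th=np.arctan2((a[:,0]*b[:,1]-a[:,1]*b[:,0]).sum(),(a*b).sum())
R=np.array([[np.cos(th),-np.sin(th)],[np.sin(th),np.cos(th)]]);t=B.mean(0)-R@A.mean(0)
print("yaw",th,"t",t);print(np.round((B-(A@R.T+t))*1000,1))
E
```

```text
yaw 0.031559961245706696 t [ 0.50418242 -0.04079008]
[[-3.5  1.3]
 [ 2.6  4.2]
 [-5.2  7.3]
 [-1.6  9.8]
 [ 5.9 -4.5]
 [ 4.1 -7.4]
 [-2.2 -6.9]
 [ 0.4 -4.9]
 [-0.6  1.1]]
```

```bash
cat >> h.py <<'E'
def W(X,pose):
    x,y,z=np.asarray(X)/1000.;c,s=np.cos(pose[2]),np.sin(pose[2])
    return np.array([pose[0]+c*x-s*y,pose[1]+s*x+c*y,z])
def over(im,m,pose,polys,f):
    im=cv2.resize(im,None,fx=f,fy=f,interpolation=cv2.INTER_CUBIC)
    for P in polys:
        pts=np.array([(proj(m,W(X,pose))+.5)*f-.5 for X in P]);cv2.polylines(im,[pts.round().astype(int)],True,(0,255,0),1)
    return im
E
python3 - <<'E'
from h import *
polys=[[(-145,0,120),(145,0,120),(145,360,120),(-145,360,120)],[(-145,0,120),(110,0,120),(110,-237,101),(-145,-237,101)],[(110,-10,119),(275,-10,119),(275,-230,102),(110,-230,102)],[(-145,-371,115),(145,-371,115)]]
pose=(.5042,-.0408,.0316)
i=over(cv2.imread("pics/scene0.png"),arm.camera_model("scene"),pose,polys,4)[460:1060,540:1340+160]
cv2.imwrite("pics/ov1.png",cv2.resize(i,(800,500)))
i=over(cv2.imread("pics/side0.png"),arm.camera_model("side"),pose,polys,3)[330:930,480:1080]
cv2.imwrite("pics/ov2.png",i)
E
```

```text
(no output)
```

View pics/ov1.png

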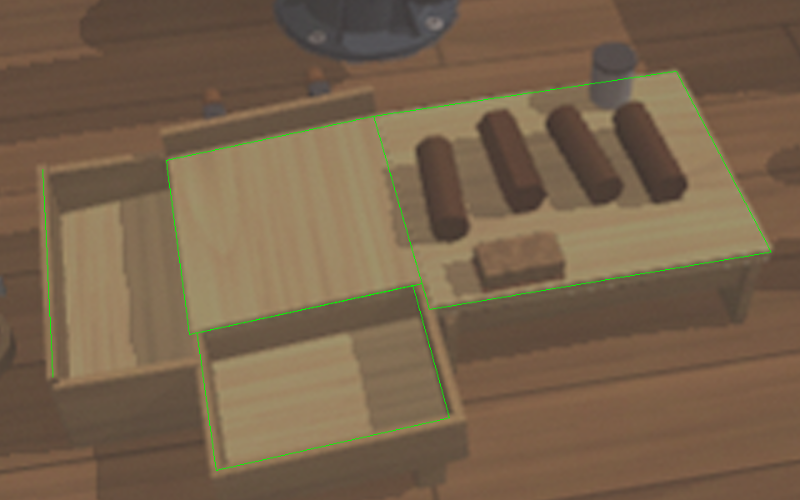

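View pics/ov2.png

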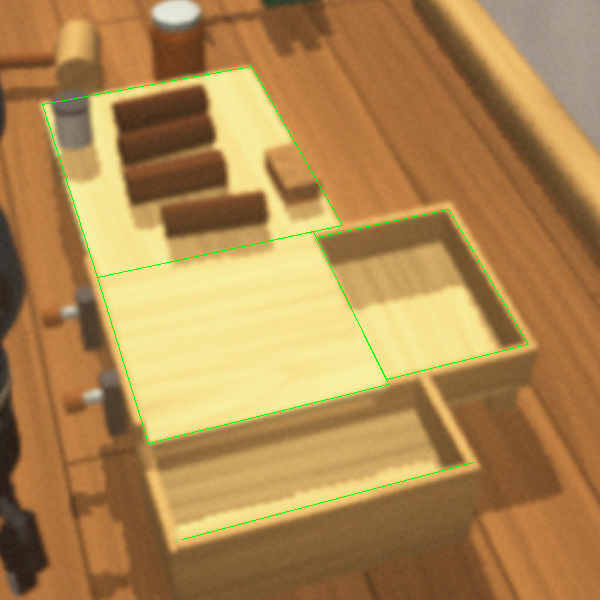

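Fit is good to a few mm in both views. Now blanks, tin, block.

```bash
cat >> h.py <<'E'
POSE=(.5042,-.0408,.0316)
def toS(w):
    c,s=np.cos(POSE[2]),np.sin(POSE[2]);d=np.asarray(w)[:2]-POSE[:2]
    return np.array([c*d[0]+s*d[1],-s*d[0]+c*d[1]])*1000
def blanks(im,m,n,z=.14,full=False):
    # dark brown inside region of stand
    h=cv2.cvtColor(im,cv2.COLOR_BGR2HSV)
    mask=np.zeros(im.shape[:2],np.uint8)
    P=[(-160,380,150),(150,380,150),(150,0,150),(290,0,130),(290,-240,110),(160,-240,110),(160,-380,110),(-140,-380,110),(-140,0,130)]
    cv2.fillPoly(mask,[np.array([proj(m,W(X,POSE)) for X in P]).round().astype(int)],255)
    thr=dict(scene=90,side=112)[n]
    b=((h[...,2]<thr)&(im[...,2].astype(int)-im[...,1]>15)&(h[...,1]>dict(scene=100,side=140)[n])).astype(np.uint8)*255
    b&=mask; b=cv2.morphologyEx(b,cv2.MORPH_OPEN,np.ones((2,2)))
    out=[]
    for c in cv2.findContours(b,cv2.RETR_EXTERNAL,cv2.CHAIN_APPROX_NONE)[0]:
        if cv2.contourArea(c)<120: continue
        r=cv2.minAreaRect(c);box=cv2.boxPoints(r)
        e=sorted([(np.linalg.norm(box[i]-box[(i+1)%4]),i) for i in range(4)])
        i,j=e[0][1],e[1][1]
        a=(box[i]+box[(i+1)%4])/2;d=(box[j]+box[(j+1)%4])/2
        A=toS(onz(m,*a,z));B=toS(onz(m,*d,z));
        if A[0]>B[0]:A,B=B,A
        out.append(dict(area=cv2.contourArea(c),px=np.round(r[0],1),c=np.round((A+B)/2,1),L=round(np.linalg.norm(B-A),1),ang=round(np.arctan2(*(B-A)[::-1]),3)))
    return b,sorted(out,key=lambda o:o["c"][1])
E
python3 - <<'E'
from h import *
for n in("scene","side"):
    im=cv2.imread(f"pics/{n}0.png");b,o=blanks(im,arm.camera_model(n),n)
    cv2.imwrite(f"pics/m_{n}.png",b)
    print(n);[print(x) for x in o]
m=arm.camera_model("scene")
S=lambda u,v:(135+u/3.3,115+v/3.3);D=lambda u,v:(160+u/2.7,100+v/2.7)
print("tin top",toS(onz(m,*S(608,58),.179)))
print("block top corners",[toS(onz(m,*S(*p),.148)).round() for p in((470,240),(555,232),(558,256),(478,266))])
m=arm.camera_model("side");print("tin",toS(onz(m,*D(65,121),.179)))
print("block",[toS(onz(m,*D(*p),.148)).round() for p in((241,166),(263,158),(286,183),(263,194))])
E
python3 -c "
import cv2,numpy as np
a=[cv2.imread(f'pics/m_{n}.png') for n in('scene','side')];cv2.imwrite('pics/mm.png',cv2.resize(np.hstack(a),(800,300)))"
```

```text
scene
side
{'area': 204.5, 'px': array([232.2, 183.3]), 'c': array([ 4.1, 29.1]), 'L': np.float64(112.8), 'ang': np.float64(-0.079)}
{'area': 217.0, 'px': array([219.5, 171.4]), 'c': array([-20.5, 107.1]), 'L': np.float64(116.3), 'ang': np.float64(0.016)}
{'area': 214.0, 'px': array([216.1, 158. ]), 'c': array([-11.9, 190. ]), 'L': np.float64(118.4), 'ang': np.float64(0.123)}
{'area': 237.5, 'px': array([214.7, 147.9]), 'c': array([ -1.2, 254.9]), 'L': np.float64(115.6), 'ang': np.float64(0.038)}
tin top [-113.41464646  269.32527814]
block top corners [array([94., 59.]), array([102., 147.]), array([134., 140.]), array([130.,  59.])]
tin [-116.2583509   255.60535689]
block [array([ 94., 120.]), array([128., 128.]), array([139.,  66.]), array([103.,  53.])]
```

View pics/mm.png

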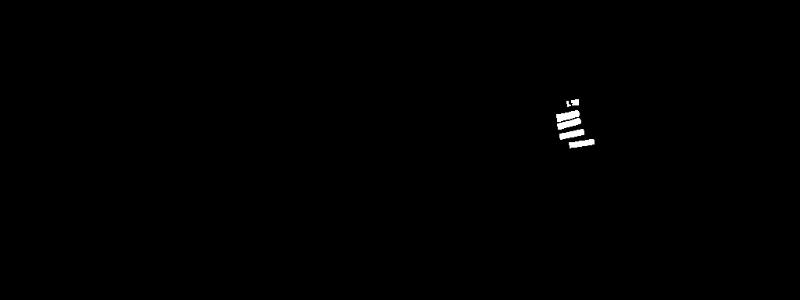

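```bash
python3 - <<'E'
from h import *
for n,pts in dict(scene=[(267,171),(288,163),(300,175),(250,190),(310,150),(290,193)],side=[(232,180),(214,170),(232,183),(220,200),(230,205),(257,165)]).items():
    im=cv2.imread(f"pics/{n}0.png");h=cv2.cvtColor(im,cv2.COLOR_BGR2HSV)
    for p in pts: print(n,p,im[p[1],p[0]],h[p[1],p[0]])
E
```

```text
scene (267, 171) [57 69 91] [11 95 91]
scene (288, 163) [57 70 95] [ 10 102  95]
scene (300, 175) [ 79 102 122] [ 16  90 122]
scene (250, 190) [102 137 156] [ 19  88 156]
scene (310, 150) [ 99 133 151] [ 20  88 151]
scene (290, 193) [ 78 101 131] [ 13 103 131]
side (232, 180) [ 35  65 105] [ 13 170 105]
side (214, 170) [ 38  65 100] [ 13 158 100]
side (232, 183) [36 63 93] [ 14 156  93]
side (220, 200) [147 229 247] [ 25 103 247]
side (230, 205) [153 236 247] [ 26  97 247]
side (257, 165) [ 84 150 211] [ 16 153 211]
```

```bash
python3 - <<'E'
s=open('h.py').read()
s=s.replace("thr=dict(scene=90,side=112)[n]","thr=dict(scene=110,side=135)[n]")
s=s.replace("dict(scene=100,side=140)[n])","dict(scene=60,side=120)[n])&(h[...,0]<dict(scene=14,side=17)[n])")
open('h.py','w').write(s)
E
python3 - <<'E'
from h import *
L=[]
for n in("scene","side"):
    im=cv2.imread(f"pics/{n}0.png");b,o=blanks(im,arm.camera_model(n),n)
    L.append(b);print(n);[print(x) for x in o]
cv2.imwrite("pics/mm2.png",np.hstack([cv2.resize(L[0][130:210,240:350],None,fx=3.5,fy=3.5),cv2.resize(L[1][130:210,180:280],None,fx=3.5,fy=3.5)]))
E
```

```text
scene
{'area': 193.5, 'px': array([268.2, 169.4]), 'c': array([-6.4, 50.9]), 'L': np.float64(125.6), 'ang': np.float64(-0.066)}
{'area': 202.0, 'px': array([288.3, 162.5]), 'c': array([-25.1, 128.7]), 'L': np.float64(136.1), 'ang': np.float64(0.032)}
{'area': 173.5, 'px': array([310.5, 159.5]), 'c': array([-22.6, 210.7]), 'L': np.float64(127.2), 'ang': np.float64(0.147)}
{'area': 169.5, 'px': array([330.5, 158.9]), 'c': array([-10.3, 282.2]), 'L': np.float64(127.2), 'ang': np.float64(0.058)}
{'area': 158.5, 'px': array([341. , 134.7]), 'c': array([-128. ,  364.7]), 'L': np.float64(111.7), 'ang': np.float64(0.547)}
side
{'area': 272.0, 'px': array([232.1, 182.3]), 'c': array([ 5.1, 34.3]), 'L': np.float64(117.9), 'ang': np.float64(-0.059)}
{'area': 271.0, 'px': array([219.6, 170.6]), 'c': array([-18.9, 111.9]), 'L': np.float64(118.2), 'ang': np.float64(0.035)}
{'area': 567.0, 'px': array([215.2, 153.1]), 'c': array([ -7.3, 221.5]), 'L': np.float64(119.6), 'ang': np.float64(0.044)}
```

View pics/mm2.png

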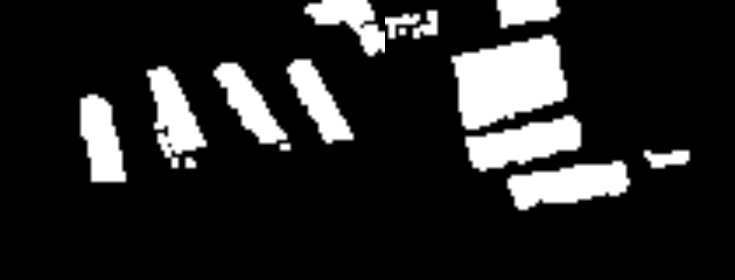

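```bash
cat >> h.py <<'E'
from scipy.spatial.transform import Rotation as Ro
def plan(x,y,z,head=0.):
    """stand target mm of TCP; tool y along stand x rotated by head"""
    s=arm.sense();R=Ro.from_quat(s["ee_rot"]).as_matrix()
    d=R.T@(W((x,y,z),POSE)-s["position"])*100
    ty=np.arctan2(R[1,1],R[0,1]);turn=-((POSE[2]+head-ty+np.pi)%(2*np.pi)-np.pi)
    return np.round(d,2),round(turn,3)
def st():
    s=arm.sense();R=Ro.from_quat(s["ee_rot"]).as_matrix()
    print("t",round(s["time"],2),"stand",toS(s["position"]).round(1),"z",round(s["position"][2]*1000,1),"head",round(np.arctan2(R[1,1],R[0,1])-POSE[2],3),"F",s["contact_force"].round(1),"w",round(s["gripper_width"]*1000,1),"q",s["qpos"].round(2))
E
python3 -c "
from h import *
st();print(plan(0,81,250))"
```

```text
t 0.15 stand [-308.4 -430.7] z 241.8 head -1.192 F [0.2 0.5 0.5] w 85.3 q [-1.16  0.24 -0.01  1.32  0.    1.57]
(array([ 47.59, -36.12,  -0.78]), np.float64(-1.192))
```

jog_arm --targets '[[[4.8, -3.6, -0.8], -0.19, 0.6], [[9.6, -7.2, -0.8], -0.37, 0.6], [[14.4, -10.8, -0.8], -0.55, 0.6], [[19.2, -14.4, -0.8], -0.73, 0.6], [[24, -18, -0.8], -0.9, 0.6], [[28.8, -21.7, -0.8], -1.08, 0.6], [[33.5, -25.3, -0.8], -1.19, 0.6], [[38.1, -28.9, -0.8], -1.19, 0.6], [[42.9, -32.5, -0.8], -1.19, 0.6], [[47.6, -36.1, -0.8], -1.19, 0.6], [[47.6, -36.1, -0.8], -1.19, 0.6], [[47.6, -36.1, -0.8], -1.19, 0.6], [[47.6, -36.1, -0.8], -1.19, 0.6]]'

```text
time: 1.78
position: [0.5012, 0.039, 0.2502]
ee_rot: [0.697, 0.717, 0.0, -0.001]
contact_force: [0.4, -0.5, -1.2]
gripper_width: 0.0513
```

```bash
python3 -c "
from h import *
st();print(plan(0,81,137));cv2.imwrite('pics/w1.png',arm.get_image('wrist'))"
```

```text
t 1.77 stand [-0.4 79.9] z 250.2 head -0.003 F [ 0.4 -0.5 -1.2] w 51.3 q [ 0.08  0.2  -0.05  1.33  0.    1.62]
(array([ 0.1 ,  0.05, 11.33]), np.float64(-0.003))
```

View pics/w1.png

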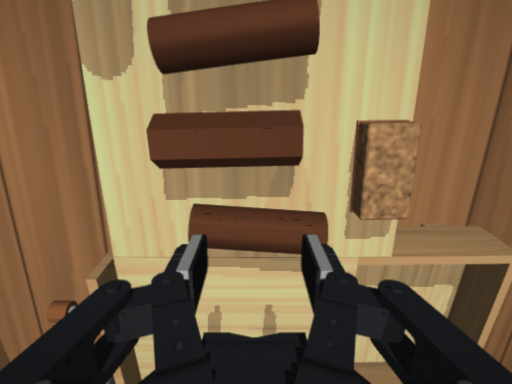

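```bash
python3 -c "
from h import *
m=arm.camera_model('wrist')
for p in((258,229),(226,138),(258,250),(258,208),(226,164),(226,113),(235,35)): print(p,toS(onz(m,*p,.14)).round(1))
for X in((0,81,140),(0,81,125),(110,0,120),(-145,0,120)):print(X,proj(m,W(X,POSE)).round())
print([toS(onz(m,*p,.148)).round() for p in((363,121),(419,123),(405,218),(355,218))])
"
```

```text
(258, 229) [ 3.  43.5]
(226, 138) [-23.9 127.2]
(258, 250) [ 3.1 21.7]
(258, 208) [ 3.  64.3]
(226, 164) [-24.6 104.9]
(226, 113) [-23.3 147.5]
(235, 35) [-14.6 205.2]
(0, 81, 140) [255. 190.]
(0, 81, 125) [255. 186.]
(110, 0, 120) [360. 259.]
(-145, 0, 120) [116. 259.]
[array([ 87., 141.]), array([133., 140.]), array([134.,  57.]), array([89., 58.])]
```

jog_arm --targets '[[[0.2, 0.3, 5], 0, 0.6], [[0.2, 0.3, 8.5], 0, 0.6], [[0.2, 0.3, 10.5], 0, 0.6], [[0.2, 0.3, 11.3], 0, 0.6], [[0.2, 0.3, 11.3], 0, 0.6]]'

```text
time: 2.45
position: [0.5042, 0.0406, 0.1376]
ee_rot: [0.697, 0.717, 0.0, -0.0]
contact_force: [0.2, -0.3, 1.2]
gripper_width: 0.0513
```

```bash
python3 -c "
from h import *
st();cv2.imwrite('pics/w2.png',arm.get_image('side')[120:220,170:330].repeat(4,0).repeat(4,1))"
```

```text
t 2.45 stand [ 2.5 81.3] z 137.6 head -0.004 F [ 0.2 -0.3  1.2] w 51.3 q [ 0.08  0.26 -0.26  1.05  0.    1.62]
```

View pics/w2.png

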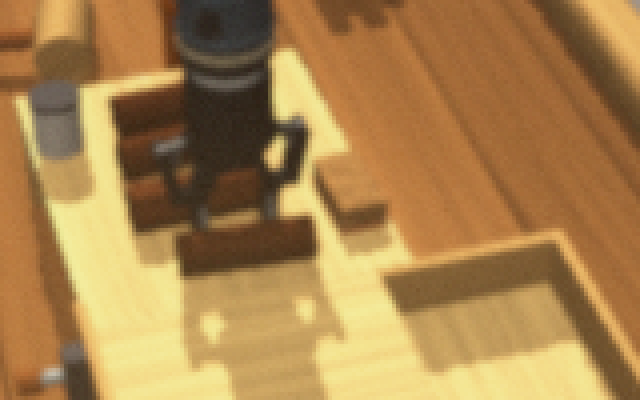

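The fingers are in the gap behind blank 1 without contact. Pushing.

jog_arm --targets '[[[-0.6, 0, 0], 0, 0.6], [[-1.2, 0, 0], 0, 0.6], [[-1.8, 0, 0], 0, 0.6], [[-2.4, 0, 0], 0, 0.6], [[-3, 0, 0], 0, 0.6], [[-3.6, 0, 0], 0, 0.6], [[-4.2, 0, 0], 0, 0.6], [[-4.8, 0, 0], 0, 0.6], [[-5.4, 0, 0], 0, 0.6], [[-6, 0, 0], 0, 0.6], [[-6.6, 0, 0.1], 0, 0.6], [[-7.2, 0, 0.2], 0, 0.6], [[-7.8, 0, 0.3], 0, 0.6], [[-8.4, 0, 0.3], 0, 0.6], [[-8.4, 0, 0.3], 0, 0.6]]'

```text
time: 4.38
position: [0.5069, -0.0436, 0.135]
ee_rot: [0.697, 0.717, 0.001, -0.0]
contact_force: [-0.3, -0.2, -0.2]
gripper_width: 0.0515
```

```bash
python3 -c "
from h import *
st();cv2.imwrite('pics/w3.png',arm.get_image('side')[120:270,170:330].repeat(4,0).repeat(4,1))"
```

```text
t 4.38 stand [ 2.6 -2.9] z 135.0 head -0.005 F [-0.3 -0.2 -0.2] w 51.5 q [-0.09  0.27 -0.25  1.05  0.    1.46]
```

View pics/w3.png

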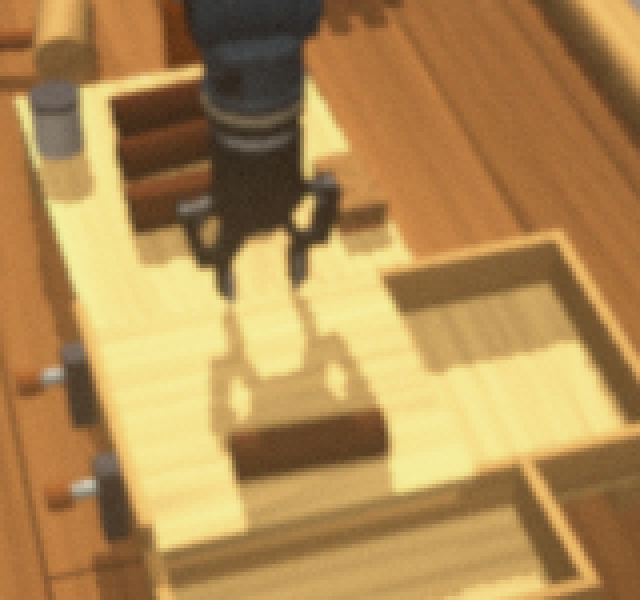

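Blank 1 is rolling off: it is round. Moving to gap 2–3 (high transit), with a wrist look.

jog_arm --targets '[[[0, 0, -4], 0, 0.6], [[2, -0.5, -9], 0, 0.6], [[7, -1, -11.5], 0, 0.6], [[12, -2, -11.5], 0, 0.6], [[16.5, -2.3, -11.5], 0, 0.6], [[16.5, -2.3, -11.5], 0, 0.6], [[16.5, -2.3, -11.5], 0, 0.6]]'

```text
time: 5.3
position: [0.4792, 0.1208, 0.2502]
ee_rot: [0.697, 0.717, 0.0, -0.0]
contact_force: [-0.2, -0.1, 0.8]
gripper_width: 0.0512
```

```bash
python3 -c "
from h import *
st();cv2.imwrite('pics/w4.png',arm.get_image('wrist'));cv2.imwrite('pics/s4.png',arm.get_image('side'))
m=arm.camera_model('wrist');print(proj(m,W((-20,163,140),POSE)))"
```

```text
t 5.3 stand [-19.8 162.3] z 250.2 head -0.004 F [-0.2 -0.1  0.8] w 51.2 q [ 0.25  0.18 -0.07  1.32  0.    1.79]
[253.78125174 190.15704824]
```

View pics/w4.png

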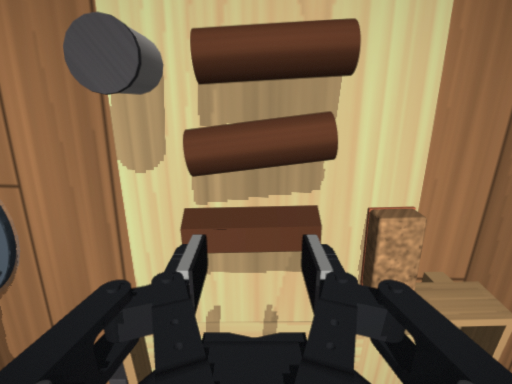

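View pics/s4.png

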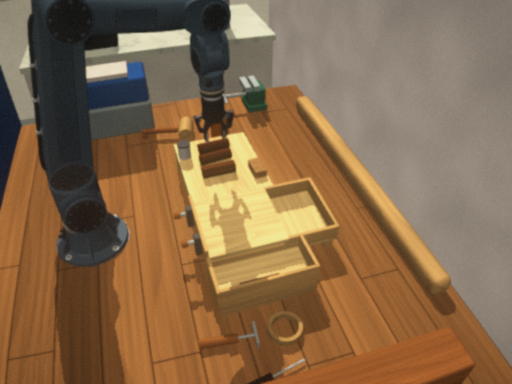

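Blank 1 is in the end tray (side px 262,277); blank 2 is clearly hexagonal; gap 2–3 around row 190 is clear. Descend and push.

jog_arm --targets '[[[0, -0.3, 5], 0, 0.6], [[0, -0.3, 8.5], 0, 0.6], [[0, -0.3, 10.5], 0, 0.6], [[0, -0.3, 11.3], 0, 0.6], [[0, -0.3, 11.3], 0, 0.6], [[-1, -0.3, 11.3], 0, 0.6], [[-2, -0.3, 11.3], 0, 0.6], [[-3, -0.3, 11.3], 0, 0.6], [[-4, -0.3, 11.3], 0, 0.6], [[-5, -0.3, 11.3], 0, 0.6], [[-6, -0.3, 11.3], 0, 0.6], [[-7, -0.3, 11.3], 0, 0.6], [[-8, -0.3, 11.3], 0, 0.6], [[-9, -0.3, 11.3], 0, 0.6], [[-10, -0.3, 11.3], 0, 0.6], [[-11, -0.3, 11.3], 0, 0.6]]'

```text
time: 7.4
position: [0.4793, 0.0094, 0.1371]
ee_rot: [0.698, 0.716, 0.0, -0.0]
contact_force: [0.4, 0.8, 0.6]
gripper_width: 0.0512
```

```bash
python3 -c "
from h import *
st();cv2.imwrite('pics/w5.png',arm.get_image('side')[120:270,170:330].repeat(4,0).repeat(4,1))"
```

```text
t 7.4 stand [-23.3  51. ] z 137.1 head -0.005 F [0.4 0.8 0.6] w 51.2 q [ 0.02  0.22 -0.32  1.03  0.    1.56]
```

View pics/w5.png

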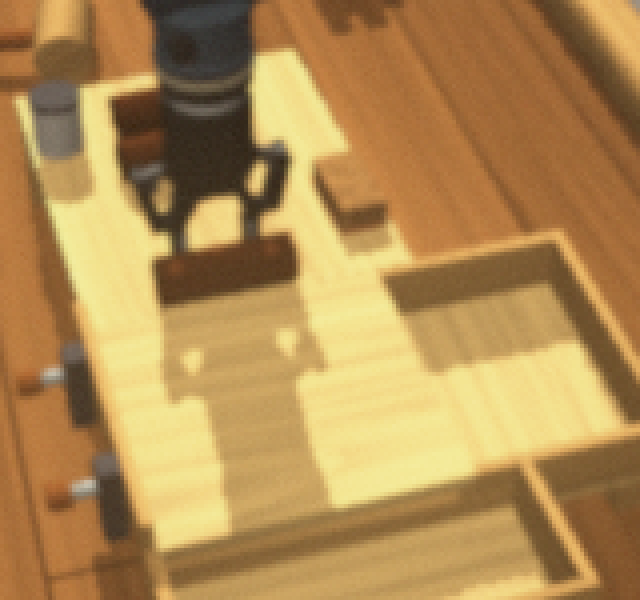

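jog_arm --targets '[[[-0.7, 0, 0], 0, 0.6], [[-1.4, 0, 0], 0, 0.6], [[-2.1, 0, 0], 0, 0.6], [[-2.8, 0, 0], 0, 0.6], [[-3.5, 0, 0.1], 0, 0.6], [[-4.2, 0, 0.15], 0, 0.6], [[-4.9, 0, 0.2], 0, 0.6], [[-5.6, 0, 0.25], 0, 0.6], [[-6.3, 0, 0.3], 0, 0.6], [[-7, 0, 0.35], 0, 0.6], [[-7.7, 0, 0.4], 0, 0.6], [[-8.3, 0, 0.45], 0, 0.6], [[-8.7, 0, 0.5], 0, 0.6], [[-8.7, 0, 0.5], 0, 0.6], [[-6.7, 0, 0.3], 0, 0.6], [[-6.7, 0, -6], 0, 0.3], [[-6.7, -4.5, -9], 0, 0], [[-11, -8, -9], 0, 0], [[-11, -8, -9], 0, 0]]'

```text
time: 9.82
position: [0.4004, -0.1049, 0.2277]
ee_rot: [0.699, 0.715, 0.0, 0.001]
contact_force: [-0.0, 0.4, -0.5]
gripper_width: -0.0001
```

```bash
python3 -c "
from h import *
st();cv2.imwrite('pics/w6.png',arm.get_image('side')[120:270,170:330].repeat(4,0).repeat(4,1));cv2.imwrite('pics/v6.png',arm.get_image('wrist'))"
```

```text
t 9.82 stand [-105.7  -60.8] z 227.7 head -0.009 F [-0.   0.4 -0.5] w -0.1 q [-0.26  0.05 -0.28  1.24 -0.    1.29]
```

View pics/w6.png

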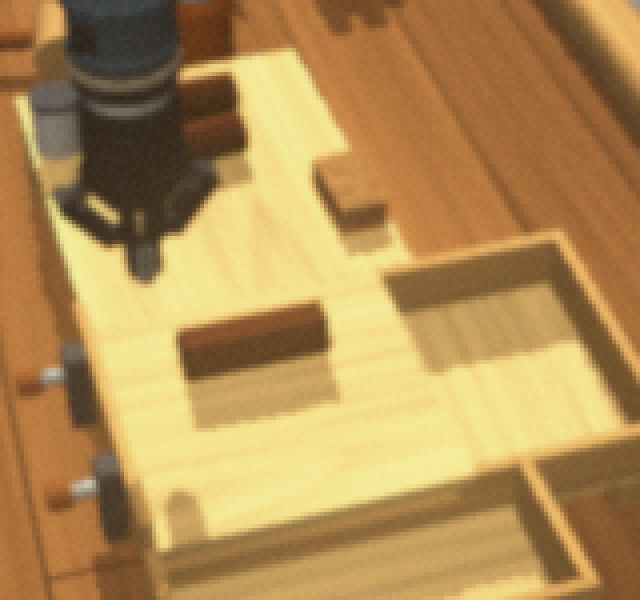

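View pics/v6.png

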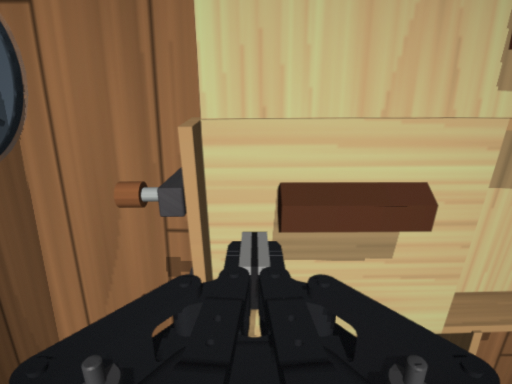

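```bash
python3 -c "
from h import *
m=arm.camera_model('wrist')
for p,z in(((279,206),.135),((434,207),.135),((355,230),.134),((355,183),.134),((180,200),.147)): print(p,toS(onz(m,*p,z)).round(1))
"
```

```text
(279, 206) [-83.1 -66.7]
(434, 207) [ 48.3 -68.8]
(355, 230) [-16.7 -89.8]
(355, 183) [-20.9 -47.5]
(180, 200) [-162.2  -56.6]
```

Hex blank rests on the ramp at about (-22,-68), tail at x≈-82. Sweep with closed fingers.

jog_arm --targets '[[[-0.7, -0.6, 4], 0, 0], [[-0.7, -0.6, 8], 0, 0], [[-0.7, -0.6, 9.4], 0, 0], [[-0.7, -0.6, 9.4], 0, 0], [[-0.7, 0.4, 9.4], 0, 0], [[-0.7, 1.2, 9.4], 0, 0], [[-0.7, 2, 9.4], 0, 0], [[-0.7, 3, 9.4], 0, 0], [[-0.7, 4, 9.4], 0, 0], [[-0.7, 5, 9.4], 0, 0], [[-0.7, 6, 9.4], 0, 0], [[-0.7, 7, 9.4], 0, 0], [[-0.7, 8, 9.4], 0, 0], [[-0.7, 9, 9.4], 0, 0], [[-0.7, 10, 9.4], 0, 0], [[-0.7, 10, 9.4], 0, 0]]'

```text
time: 11.92
position: [0.5034, -0.1083, 0.1333]
ee_rot: [0.698, 0.716, 0.001, 0.001]
contact_force: [0.1, -0.3, -0.3]
gripper_width: -0.0
```

```bash
python3 -c "
from h import *
st();cv2.imwrite('pics/w7.png',arm.get_image('side')[120:270,170:330].repeat(4,0).repeat(4,1));cv2.imwrite('pics/v7.png',arm.get_image('wrist'))"
```

```text
t 11.93 stand [ -2.9 -67.4] z 133.3 head -0.007 F [ 0.1 -0.3 -0.3] w -0.0 q [-0.21  0.28 -0.24  1.04  0.    1.33]
```

View pics/w7.png

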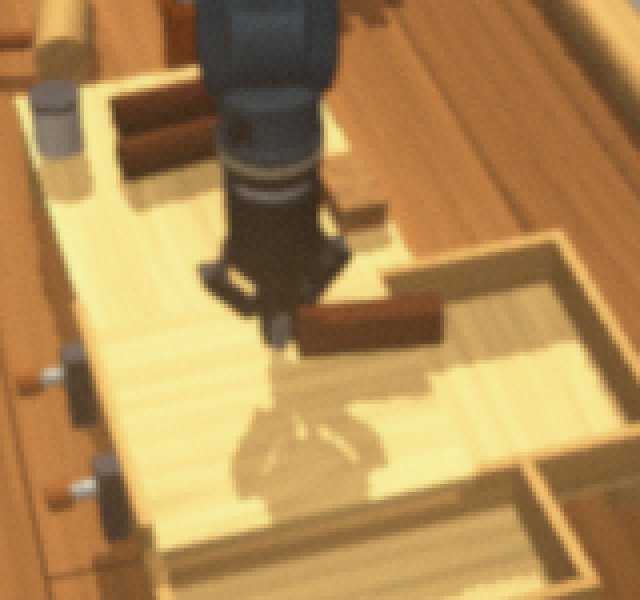

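View pics/v7.png

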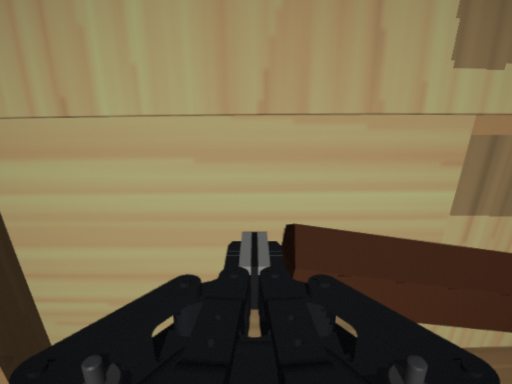

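jog_arm --targets '[[[-0.5, 0, 0], 0, 0], [[-0.6, 1, 0], 0, 0], [[-0.7, 2, 0], 0, 0], [[-0.8, 3, 0], 0, 0], [[-0.8, 4, 0], 0, 0], [[-0.8, 5, 0], 0, 0], [[-0.8, 6, 0], 0, 0], [[-0.8, 7, 0], 0, 0], [[-0.8, 8, 0], 0, 0], [[-0.8, 9, 0], 0, 0], [[-0.8, 10, 0], 0, 0], [[-0.8, 11, 0], 0, 0], [[-0.8, 11.5, 0], 0, 0], [[-0.8, 11.5, 0], 0, 0]]'

```text
time: 13.78
position: [0.6179, -0.1134, 0.1332]
ee_rot: [0.698, 0.716, 0.0, 0.0]
contact_force: [-1.1, -0.1, -0.5]
gripper_width: -0.0
```

```bash
python3 -c "
from h import *
st();cv2.imwrite('pics/w8.png',arm.get_image('side')[120:270,170:340].repeat(4,0).repeat(4,1))"
```

```text
t 13.78 stand [111.4 -76.1] z 133.2 head -0.007 F [-1.1 -0.1 -0.5] w -0.0 q [-0.18  0.46  0.04  1.15  0.    1.36]
```

View pics/w8.png

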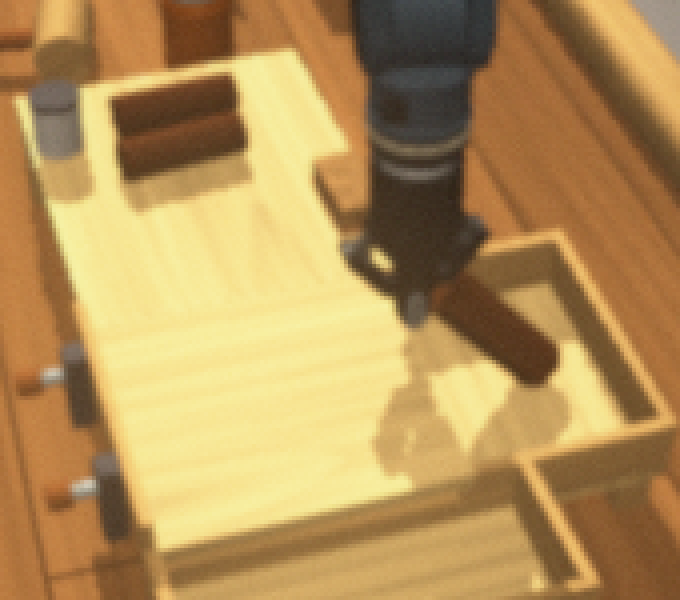

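jog_arm --targets '[[[0.3, 0.8, 0], 0, 0], [[0.5, 1.6, 0], 0, 0], [[0.5, 2.2, 0], 0, 0], [[0.5, 2.2, 0], 0, 0]]'

```text
time: 14.32
position: [0.64, -0.1078, 0.133]
ee_rot: [0.698, 0.716, 0.0, 0.0]
contact_force: [-1.0, -0.3, -1.2]
gripper_width: 0.0004
```

```bash
python3 -c "
from h import *
st();cv2.imwrite('pics/w9.png',arm.get_image('side')[120:270,170:340].repeat(4,0).repeat(4,1));cv2.imwrite('pics/v9.png',arm.get_image('wrist'))"
```

```text
t 14.32 stand [133.7 -71.2] z 133.0 head -0.007 F [-1.  -0.3 -1.2] w 0.4 q [-0.17  0.5   0.1   1.17  0.    1.38]
```

View pics/w9.png

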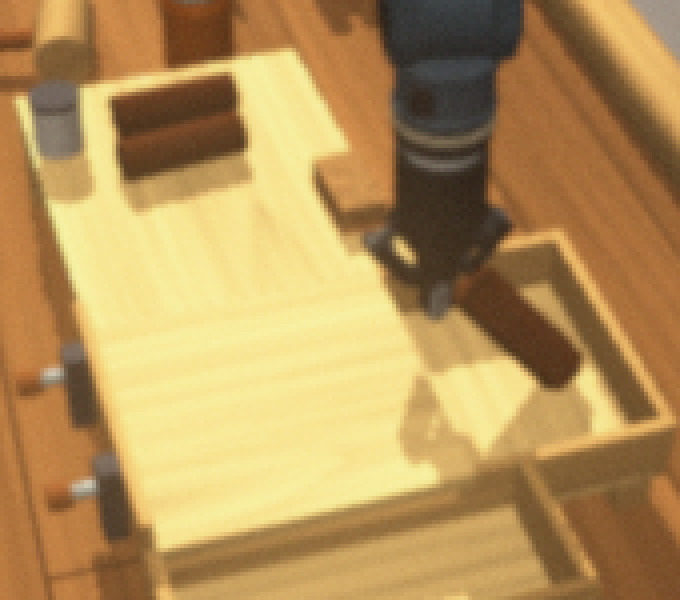

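View pics/v9.png

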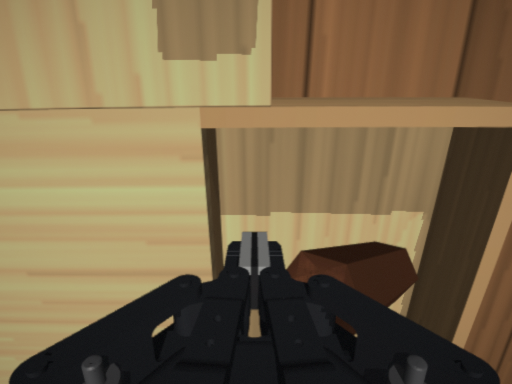

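jog_arm --targets '[[[0, -0.5, -3], 0, 0], [[0, -0.5, -8], 0, 0.3], [[4, -4, -11], 0, 0.6], [[9, -8, -11.5], 0, 0.6], [[15, -11, -11.5], 0, 0.6], [[21, -14, -11.5], 0, 0.6], [[26, -15.3, -11.5], 0, 0.6], [[31, -15.3, -11.5], 0, 0.6], [[31, -15.3, -11.5], 0, 0.6], [[31, -15.3, -11.5], 0, 0.6]]'

```text
time: 15.68
position: [0.4786, 0.1981, 0.248]
ee_rot: [0.698, 0.716, 0.0, 0.0]
contact_force: [0.1, -0.2, 0.3]
gripper_width: 0.0514
```

```bash
python3 -c "
from h import *
st();cv2.imwrite('pics/w10.png',arm.get_image('side')[120:270,170:340].repeat(4,0).repeat(4,1));cv2.imwrite('pics/v10.png',arm.get_image('wrist'))"
```

```text
t 15.68 stand [-18.  239.6] z 248.0 head -0.006 F [ 0.1 -0.2  0.3] w 51.4 q [ 0.39  0.22 -0.02  1.33 -0.    1.94]
```

View pics/w10.png

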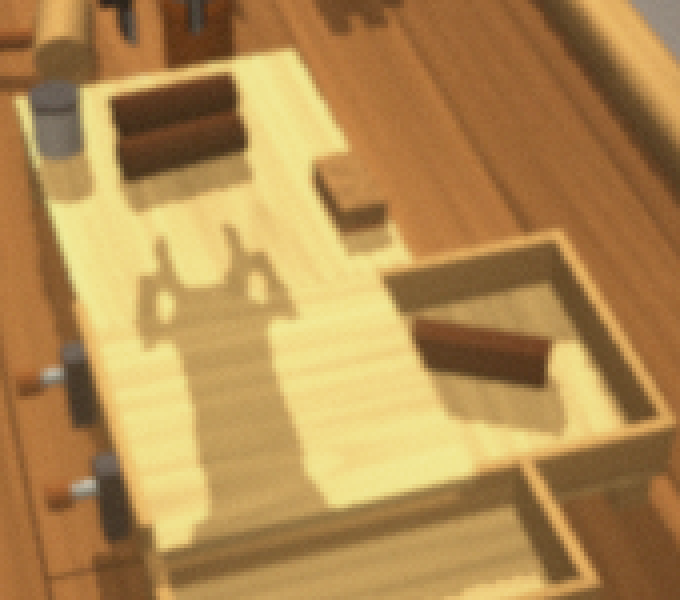

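View pics/v10.png

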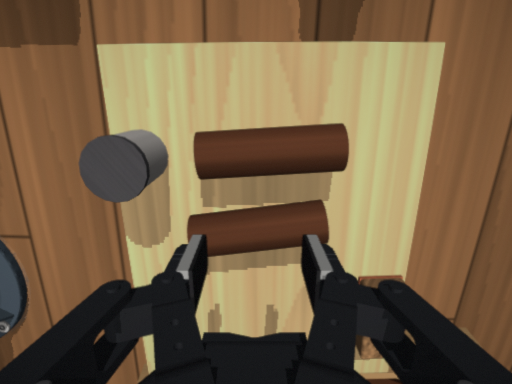

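```bash
python3 -c "
from h import *
m=arm.camera_model('side')
for z in(.078,.100,.12):
  a,b=[toS(onz(m,170+u/4,120+v/4,z)) for u,v in((415,345),(549,362))];print(z,a.round(),b.round(),np.linalg.norm(a-b).round())
m=arm.camera_model('wrist')
for X in((-20,240,140),(-60,240,140),(20,240,140)):print(X,proj(m,W(X,POSE)).round())
for p in((190,230),(328,225),(258,205),(258,250),(195,178),(345,170),(270,126)): print(p,toS(onz(m,*p,.14)).round(1))
"
```

```text
0.078 [124. -62.] [ 225. -118.] 116.0
0.1 [115. -85.] [ 214. -139.] 113.0
0.12 [ 107. -105.] [ 204. -159.] 111.0
(-20, 240, 140) [252. 191.]
(-60, 240, 140) [206. 191.]
(20, 240, 140) [297. 191.]
(190, 230) [-77.1 202.9]
(328, 225) [ 49.6 206.8]
(258, 205) [-14.4 226.9]
(258, 250) [-14.6 181.8]
(195, 178) [-69.  252.3]
(345, 170) [ 60.8 258.3]
(270, 126) [ -4.2 295.9]
```

Hex blank lies flat on the side-tray floor (~(175,-90)). Gap 3–4 is ~29 mm about y=240; turn slightly to match, descend in stages.

jog_arm --targets '[[[0.1, 0.2, 5], -0.07, 0.5], [[0.1, 0.2, 7], -0.07, 0.5], [[0.1, 0.2, 8.5], -0.07, 0.5], [[0.1, 0.2, 9.3], -0.07, 0.5]]'

```text
time: 16.27
position: [0.4811, 0.1976, 0.1546]
ee_rot: [0.674, 0.739, 0.0, 0.0]
contact_force: [0.7, -0.9, 0.2]
gripper_width: 0.0425
```

```bash
python3 -c "
from h import *
st();cv2.imwrite('pics/v11.png',arm.get_image('wrist'))"
```

```text
t 16.27 stand [-15.5 239. ] z 154.6 head 0.061 F [ 0.7 -0.9  0.2] w 42.5 q [ 0.39  0.27 -0.19  1.1  -0.    1.87]
```

View pics/v11.png

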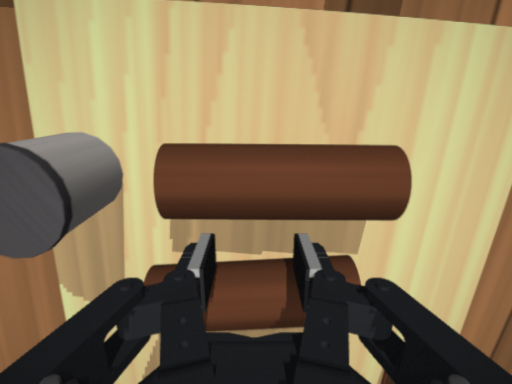

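jog_arm --targets '[[[0, 0, 1], 0, 0.5], [[0, 0, 1.8], 0, 0.5], [[0, 0, 1.8], 0, 0.5], [[-1, 0, 1.8], 0.02, 0.5], [[-2, -0.1, 1.8], 0.04, 0.5], [[-3, -0.2, 1.8], 0.06, 0.5], [[-4, -0.2, 1.8], 0.06, 0.5], [[-5, -0.3, 1.8], 0.06, 0.5], [[-6, -0.4, 1.8], 0.06, 0.5], [[-7, -0.4, 1.8], 0.06, 0.5], [[-8, -0.5, 1.8], 0.06, 0.5], [[-9, -0.5, 1.8], 0.06, 0.5], [[-10, -0.6, 1.8], 0.06, 0.5], [[-11, -0.7, 1.8], 0.06, 0.5], [[-12, -0.7, 1.8], 0.06, 0.5], [[-13, -0.8, 1.8], 0.06, 0.5], [[-14, -0.8, 1.8], 0.06, 0.5], [[-15, -0.9, 1.8], 0.06, 0.5]]'

```text
time: 18.58
position: [0.4858, 0.0469, 0.1361]
ee_rot: [0.696, 0.718, -0.0, 0.0]
contact_force: [0.3, 0.7, 0.1]
gripper_width: 0.0427
```

```bash
python3 -c "
from h import *
st();cv2.imwrite('pics/w12.png',arm.get_image('side')[120:270,170:340].repeat(4,0).repeat(4,1))"
```

```text
t 18.57 stand [-15.6  88.2] z 136.1 head 0.001 F [0.3 0.7 0.1] w 42.7 q [ 0.1   0.24 -0.3   1.04 -0.    1.63]
```

View pics/w12.png

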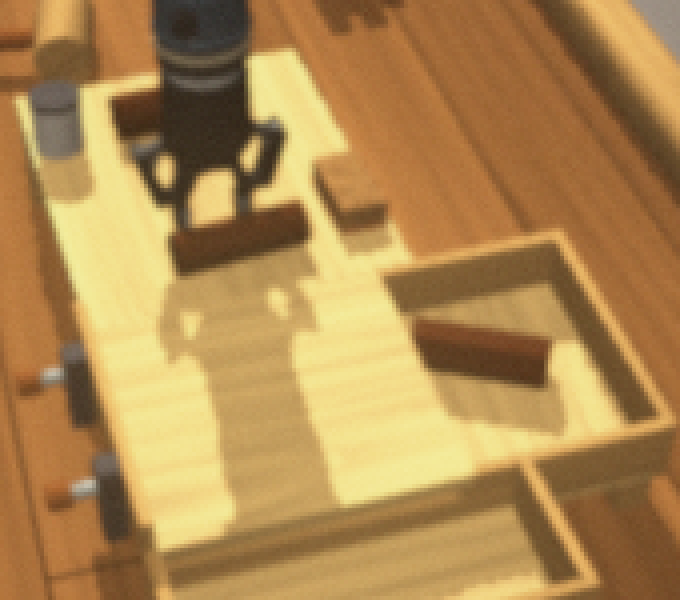

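jog_arm --targets '[[[-0.7, 0, 0], 0, 0.5], [[-1.4, 0, 0], 0, 0.5], [[-2.1, 0, 0], 0, 0.5], [[-2.8, 0, 0], 0, 0.5], [[-3.5, 0, 0], 0, 0.5], [[-4.2, 0, 0], 0, 0.5], [[-4.9, 0, 0], 0, 0.5], [[-5.6, 0, 0], 0, 0.5], [[-6.3, 0, 0], 0, 0.5], [[-7, 0, 0], 0, 0.5], [[-7.7, 0, 0], 0, 0.5], [[-8.4, 0, 0.1], 0, 0.5], [[-9.1, 0, 0.15], 0, 0.5], [[-9.8, 0, 0.2], 0, 0.5], [[-10.3, 0, 0.25], 0, 0.5], [[-10.3, 0, 0.25], 0, 0.5]]'

```text
time: 20.62
position: [0.489, -0.0573, 0.1337]
ee_rot: [0.696, 0.718, -0.0, 0.0]
contact_force: [0.2, -0.7, -0.7]
gripper_width: 0.0427
```

```bash
python3 -c "
from h import *
st();cv2.imwrite('pics/w13.png',arm.get_image('side')[120:270,170:340].repeat(4,0).repeat(4,1))"
```

```text
t 20.62 stand [-15.7 -16. ] z 133.7 head -0.0 F [ 0.2 -0.7 -0.7] w 42.7 q [-0.12  0.25 -0.29  1.03 -0.    1.42]
```

View pics/w13.png

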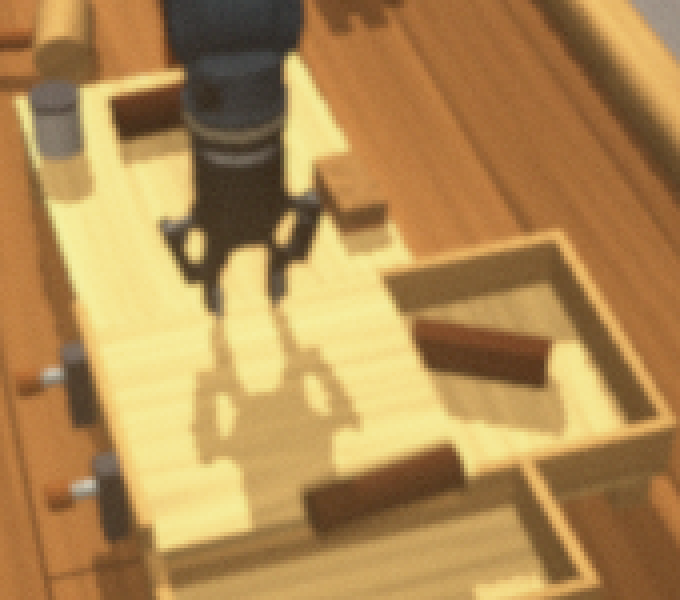

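Blank 3 rolls (round) and is at the ramp foot. Go behind blank 4 (the handrail), looking on the way.

jog_arm --targets '[[[0, 0, -4], 0, 0.6], [[2, 0.5, -9], 0, 0.6], [[7, 1, -11.5], 0, 0.6], [[13, 1.3, -11.5], 0, 0.6], [[19, 1.3, -11.5], 0, 0.6], [[25, 1.3, -11.5], 0, 0.6], [[30, 1.3, -11.5], 0, 0.6], [[33.6, 1.3, -11.5], 0, 0.6], [[33.6, 1.3, -11.5], 0, 0.6], [[33.6, 1.3, -11.5], 0, 0.6]]'

```text
time: 21.92
position: [0.4911, 0.279, 0.2482]
ee_rot: [0.696, 0.718, -0.001, 0.0]
contact_force: [0.1, 0.5, -0.7]
gripper_width: 0.0511
```

```bash
python3 -c "
from h import *
st();cv2.imwrite('pics/w14.png',arm.get_image('side')[120:300,170:340].repeat(3,0).repeat(3,1));cv2.imwrite('pics/v14.png',arm.get_image('wrist'))"
```

```text
t 21.93 stand [ -2.9 320.1] z 248.2 head 0.001 F [ 0.1  0.5 -0.7] w 51.1 q [ 0.52  0.31  0.1   1.36 -0.    2.06]
```

View pics/w14.png

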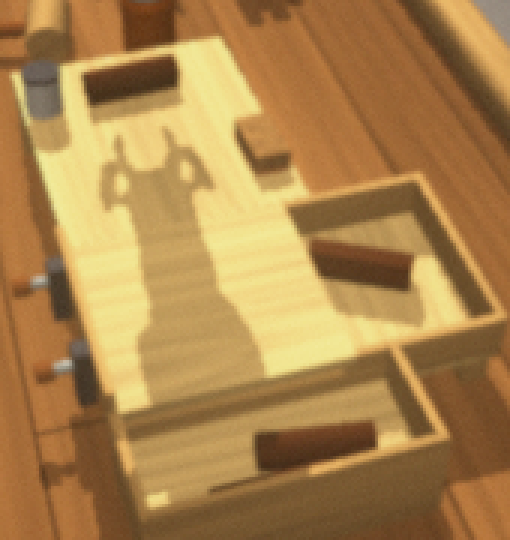

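View pics/v14.png

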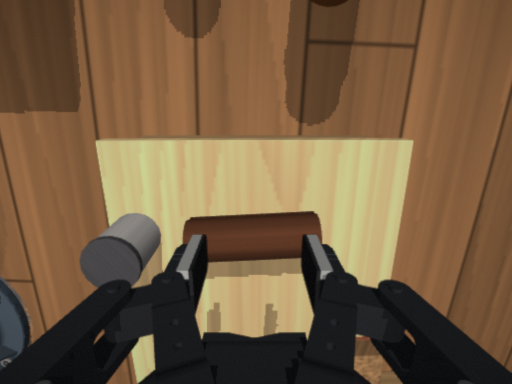

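Both round blanks are in the end tray. Descend behind blank 4 and push.

jog_arm --targets '[[[0, -0.2, 5], 0, 0.6], [[0, -0.2, 9], 0, 0.6], [[0, -0.2, 11.1], 0, 0.6], [[-1, -0.2, 11.1], 0, 0.6], [[-2, -0.2, 11.1], 0, 0.6], [[-3, -0.2, 11.1], 0, 0.6], [[-4, -0.2, 11.1], 0, 0.6], [[-5, -0.2, 11.1], 0, 0.6], [[-6, -0.2, 11.1], 0, 0.6], [[-7, -0.2, 11.1], 0, 0.6], [[-8, -0.2, 11.1], 0, 0.6], [[-9, -0.2, 11.1], 0, 0.6], [[-10, -0.2, 11.1], 0, 0.6], [[-11, -0.2, 11.1], 0, 0.6], [[-12, -0.2, 11.1], 0, 0.6], [[-13, -0.2, 11.1], 0, 0.6], [[-14, -0.2, 11.1], 0, 0.6], [[-15, -0.2, 11.1], 0, 0.6]]'

```text
time: 24.28
position: [0.4939, 0.1275, 0.1376]
ee_rot: [0.696, 0.718, -0.001, 0.0]
contact_force: [0.4, 0.7, -0.6]
gripper_width: 0.0509
```

```bash
python3 -c "
from h import *
st();cv2.imwrite('pics/v15.png',arm.get_image('wrist'))"
```

```text
t 24.27 stand [ -4.9 168.6] z 137.6 head -0.001 F [ 0.4  0.7 -0.6] w 50.9 q [ 0.25  0.27 -0.25  1.05 -0.    1.79]
```

View pics/v15.png

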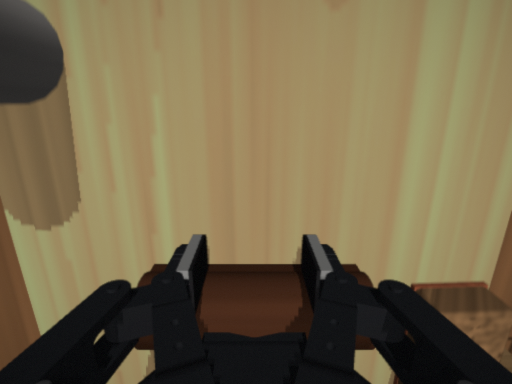

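jog_arm --targets '[[[-1, 0, 0], 0, 0.6], [[-2, 0, 0], 0, 0.6], [[-3, 0, 0], 0, 0.6], [[-4, 0, 0], 0, 0.6], [[-5, 0, 0], 0, 0.6], [[-6, 0, 0], 0, 0.6], [[-7, 0, 0], 0, 0.6], [[-8, 0, 0], 0, 0.6], [[-9, 0, 0], 0, 0.6], [[-10, 0, 0], 0, 0.6], [[-11, 0, 0], 0, 0.6], [[-12, 0, 0], 0, 0.6], [[-12.7, 0, 0], 0, 0.6], [[-13.4, 0, 0], 0, 0.6], [[-14.1, 0, 0], 0, 0.6], [[-14.8, 0, 0.1], 0, 0.6], [[-15.5, 0, 0.2], 0, 0.6], [[-16.2, 0, 0.2], 0, 0.6], [[-16.9, 0, 0.3], 0, 0.6], [[-17.6, 0, 0.3], 0, 0.6]]'

```text
time: 26.82
position: [0.4991, -0.0498, 0.1348]
ee_rot: [0.696, 0.718, -0.001, 0.0]
contact_force: [0.5, -0.0, -0.7]
gripper_width: 0.0512
```

```bash
python3 -c "
from h import *
st();cv2.imwrite('pics/w16.png',arm.get_image('side')[120:300,170:340].repeat(3,0).repeat(3,1))"
```

```text
t 26.82 stand [-5.4 -8.8] z 134.8 head -0.001 F [ 0.5 -0.  -0.7] w 51.2 q [-0.1   0.26 -0.27  1.04 -0.    1.44]
```

View pics/w16.png

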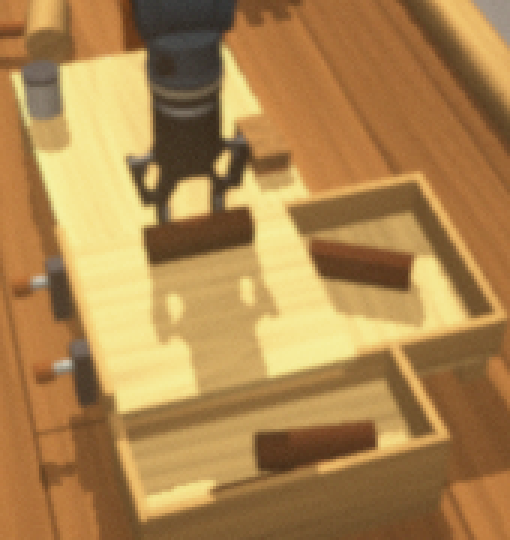

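jog_arm --targets '[[[-0.8, 0, 0.05], 0, 0.6], [[-1.6, 0, 0.1], 0, 0.6], [[-2.4, 0, 0.15], 0, 0.6], [[-3.2, 0, 0.2], 0, 0.6], [[-4, 0, 0.25], 0, 0.6], [[-4.8, 0, 0.3], 0, 0.6], [[-5.6, 0, 0.4], 0, 0.6], [[-6.4, 0, 0.45], 0, 0.6], [[-7.2, 0, 0.5], 0, 0.6], [[-8, 0, 0.6], 0, 0.6], [[-8.8, 0, 0.65], 0, 0.6], [[-9.6, 0, 0.7], 0, 0.6], [[-10.4, 0, 0.8], 0, 0.6], [[-11.2, 0, 0.85], 0, 0.6], [[-12, 0, 0.9], 0, 0.6], [[-12.6, 0, 0.95], 0, 0.6], [[-12.6, 0, 0.95], 0, 0.6], [[-10.5, 0, 0.5], 0, 0.6], [[-10.5, 0, -5], 0, 0.4], [[-11.5, -4, -9], 0, 0]]'

```text
time: 29.38
position: [0.4641, -0.1648, 0.2269]
ee_rot: [0.695, 0.719, -0.001, 0.001]
contact_force: [0.1, -0.6, -0.4]
gripper_width: 0.0169
```

```bash
python3 -c "
from h import *
st();print(plan(-95,-165,220))"
```

```text
t 29.38 stand [ -44.  -122.7] z 226.9 head 0.001 F [ 0.1 -0.6 -0.4] w 16.9 q [-0.34  0.19 -0.12  1.26 -0.    1.2 ]
(array([-4.22, -5.1 ,  0.7 ]), np.float64(0.001))
```

jog_arm --targets '[[[-4.2, -5.2, 0], 0, 0], [[-4.2, -5.2, 0], 0, 0], [[-4.2, -5.2, 0], 0, 0]]'

```text
time: 29.75
position: [0.4136, -0.2079, 0.2273]
ee_rot: [0.696, 0.718, -0.0, 0.001]
contact_force: [-0.1, 0.3, 0.2]
gripper_width: 0.0001
```

```bash
python3 -c "
from h import *
st();cv2.imwrite('pics/v17.png',arm.get_image('wrist'))"
```

```text
t 29.75 stand [ -95.8 -164.2] z 227.3 head 0.001 F [-0.1  0.3  0.2] w 0.1 q [-0.46  0.14 -0.18  1.25 -0.    1.07]
```

View pics/v17.png

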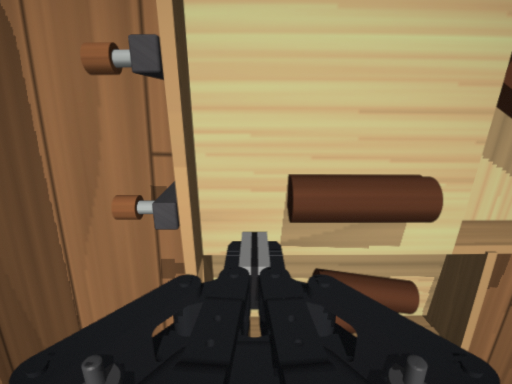

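```bash
python3 -c "
from h import *
m=arm.camera_model('wrist')
for p in((289,199),(440,199),(360,174),(360,222)): print(p,toS(onz(m,*p,.128)).round(1))
m=arm.camera_model('side')
"
```

```text
(289, 199) [ -65.6 -167.3]
(440, 199) [  65.4 -167.2]
(360, 174) [  -7.1 -145.2]
(360, 222) [  -2.1 -188.7]
```

jog_arm --targets '[[[-0.7, 0, 4], 0, 0], [[-0.7, 0, 8], 0, 0], [[-0.7, 0, 10.1], 0, 0], [[-0.7, 0, 10.1], 0, 0], [[-0.7, 0.8, 10.1], 0, 0], [[-0.7, 1.6, 10.1], 0, 0], [[-0.7, 2.4, 10.1], 0, 0], [[-0.7, 3.2, 10.1], 0, 0], [[-0.7, 4, 10.1], 0, 0], [[-0.8, 4.8, 10.1], 0, 0], [[-0.8, 5.6, 10.1], 0, 0], [[-0.8, 6.4, 10.1], 0, 0], [[-0.9, 7.2, 10.1], 0, 0], [[-0.9, 8, 10.1], 0, 0], [[-0.9, 8.8, 10.1], 0, 0], [[-0.9, 8.8, 10.1], 0, 0]]'

```text
time: 31.8
position: [0.503, -0.214, 0.1261]
ee_rot: [0.695, 0.719, -0.0, 0.001]
contact_force: [0.5, -0.1, -0.6]
gripper_width: -0.0003
```

```bash
python3 -c "
from h import *
st();cv2.imwrite('pics/w18.png',arm.get_image('side')[120:300,170:340].repeat(3,0).repeat(3,1));cv2.imwrite('pics/v18.png',arm.get_image('wrist'))"
```

```text
t 31.8 stand [  -6.6 -173.1] z 126.1 head 0.002 F [ 0.5 -0.1 -0.6] w -0.3 q [-0.4   0.34 -0.18  1.05 -0.    1.14]
```

View pics/w18.png

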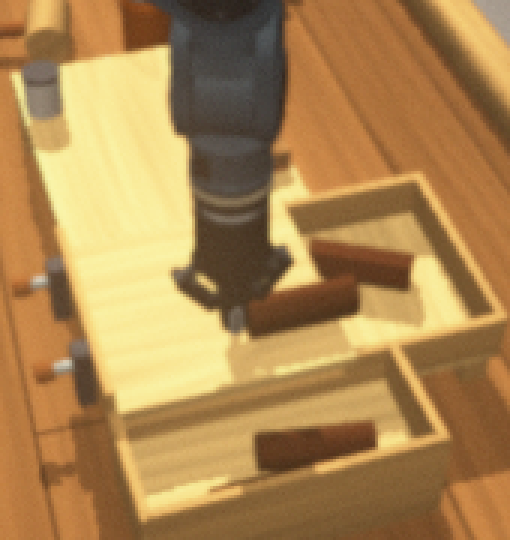

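View pics/v18.png

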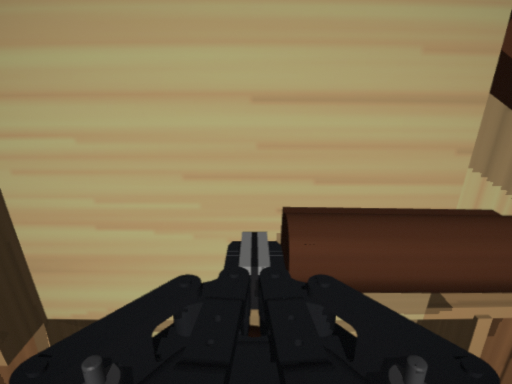

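Handrail is going straight (no yaw). Continue.

jog_arm --targets '[[[0, 0.8, 0], 0, 0], [[0, 1.6, 0], 0, 0], [[0, 2.4, 0], 0, 0], [[0, 3.2, 0], 0, 0], [[0, 4, 0], 0, 0], [[0, 4.8, 0], 0, 0], [[0, 5.6, 0], 0, 0], [[0, 6.4, 0], 0, 0], [[0, 7.2, 0], 0, 0], [[0, 8, 0], 0, 0], [[0, 8.8, 0], 0, 0], [[0, 9.6, 0], 0, 0], [[0, 10.4, 0], 0, 0], [[0, 11.2, 0], 0, 0], [[0, 12, 0], 0, 0], [[0, 12.8, 0], 0, 0], [[0, 12.8, 0], 0, 0], [[0, 12, -1], 0, 0], [[0, 10, -8], 0, 0], [[8, 2, -11], 0, 0]]'

```text
time: 34.4
position: [0.5626, -0.1724, 0.2203]
ee_rot: [0.696, 0.718, 0.001, 0.004]
contact_force: [-0.2, 2.0, 0.4]
gripper_width: -0.0001
```

```bash
python3 -c "
from h import *
st();cv2.imwrite('pics/w19.png',arm.get_image('side')[120:300,170:340].repeat(3,0).repeat(3,1));cv2.imwrite('pics/v19.png',arm.get_image('scene')[115:275,135:375].repeat(3,0).repeat(3,1))"
```

```text
t 34.4 stand [  54.2 -133.4] z 220.3 head -0.001 F [-0.2  2.   0.4] w -0.1 q [-0.3   0.35  0.09  1.3  -0.    1.24]
```

View pics/w19.png

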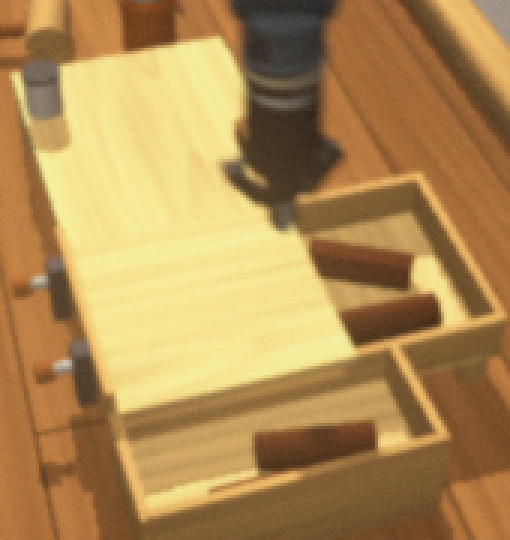

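View pics/v19.png

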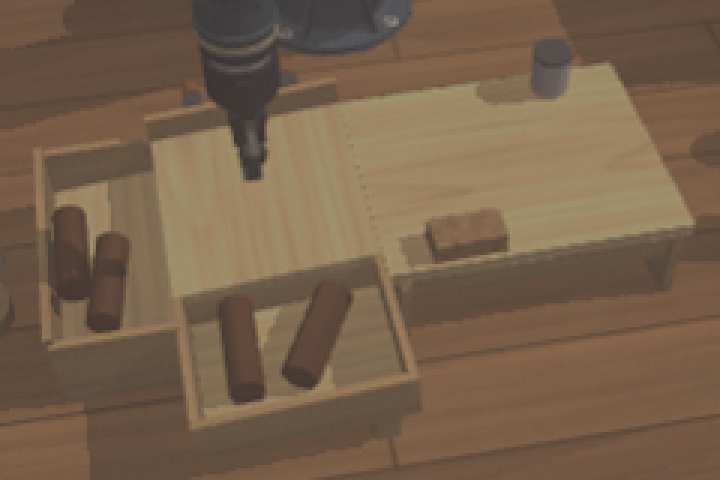

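All four lie in their trays (scene view: two in the end tray at left, two in the side tray). Let it settle and measure.

jog_arm --targets '[[[0, 0, -3], 0, 0], [[0, 0, -3], 0, 0], [[0, 0, -3], 0, 0], [[0, 0, -3], 0, 0], [[0, 0, -3], 0, 0], [[0, 0, -3], 0, 0]]'

```text
time: 35.25
position: [0.5577, -0.1686, 0.2504]
ee_rot: [0.695, 0.719, 0.0, 0.002]
contact_force: [0.6, 1.8, -0.1]
gripper_width: -0.0
```

```bash
python3 -c "
from h import *
st();m=arm.camera_model('scene')
im=arm.get_image('scene');c=im[115:275,135:375].repeat(3,0).repeat(3,1);cv2.imwrite('pics/v20.png',c)
o=cv2.imread('pics/v19.png');d=cv2.absdiff(o,c);print('tray diff',d[200:340,40:135].max(),d[270:420,180:420].max())
for n,(u,v),z in(('hrail',(242,348),.07),('hex',(318,333),.078),('r1',(71,252),.062),('r3',(108,281),.068)): print(n,toS(onz(m,135+u/3,115+v/3,z)).round())
print('tin',toS(onz(m,135+552/3,115+48/3,.179)).round(), 'block',toS(onz(m,135+466/3,115+227/3,.148)).round())
"
```

```text
t 35.25 stand [  49.4 -129.4] z 250.4 head 0.002 F [ 0.6  1.8 -0.1] w -0.0 q [-0.29  0.33  0.14  1.38 -0.    1.24]
tray diff 38 4
hrail [ 170. -167.]
hex [173. -82.]
r1 [ -20. -346.]
r3 [  40. -305.]
tin [-122.  271.] block [116.  98.]
```

```bash
python3 -c "
from h import *
a=arm.get_image('scene')
b=cv2.imread('pics/v20.png')[1::3,1::3];c=a[115:275,135:375];d=cv2.absdiff(b,c)
print(d[66:114,13:45].max())
o=cv2.imread('pics/v19.png');n=cv2.imread('pics/v20.png')
cv2.imwrite('pics/cmp.png',np.hstack([o[150:360,20:200],n[150:360,20:200],cv2.absdiff(o,n)[150:360,20:200]*4]))"
```

```text
4
```

View pics/cmp.png

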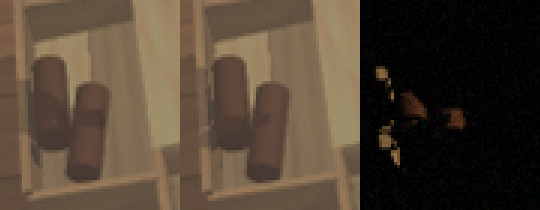

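The difference is only the arm's moving shadow; the blanks are still. The robot touches nothing. Handing in.

```bash
python3 -c "
from plant import arm
print(arm.job_done())"
```

```text
the job is handed in; nothing more can be done
None
```

All four blanks are sorted and the job was handed in at about 35 s of the 72 s allowed. I pushed each blank over the edge with the fingers, without gripping or lifting it. No verdict was reported.

| Blank, counted from the ramp | Type | Behaviour | Measured final centre, stand x, y (mm) |
|---|---|---|---|
| 1st | round | rolled into the end tray | (-20, -346) |
| 2nd | hexagonal | stayed, swept into the side tray | (173, -82) |
| 3rd | round | rolled into the end tray | (40, -305) |
| 4th | handrail | stayed, swept into the side tray | (170, -167) |

- **Positions:** all four centres lie inside their judged areas in x and y. Heights were not measured on their own; the blanks look flat on the tray floors.
- **At rest:** two pictures 0.8 s apart differed only by the arm's shadow, so the blanks were still.
- **Tin and sanding block:** their final positions, (-122, 271) and (116, 98), match the starting ones within about 10 mm, the spread of my readings. I did not re-measure the tools and other things on the bench; the arm stayed over the stand.
- **Clear of everything:** the arm ended about 0.1 m above the ramp. The wrist force still read up to 1.8 N there, more than the usual free-air reading of about 1 N.
- **Not as planned:** the hexagonal blank turned as it was swept off and needed an extra 22 mm push before it dropped in.

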